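# Present the glaze tub to the code reader

## Task

Push the round lidded glaze tub by its side across the table until it stands inside the four tape corner marks in front of the code reader, then turn it there (the bar on its lid is there for that) so that its code plate squarely faces the reader's window. Keep the tub standing on the table all the time, do not take it by the bar before it is at the marks, and leave the other things where they are.

Things in the scene. Friction and masses are not known exactly. Their poses are not given: they have to be found in the camera images.
- tub: Round glaze tub, white with grey lid, loose, 0.4 to 0.8 kg. Body 110 mm across up to 56 mm high, lid 114 mm across from 56 to 72 mm: too wide to grasp across. Slides when pushed by its side. Origin: centre of its underside; z up; +x points from the axis out through the code plate. A lip on the lid, 26 mm wide, juts out on that +x side to 70 mm from the axis and shows the plate's side from above.
- lid_bar: Upright grip bar across the middle of the tub's lid, fixed to it, 70 mm long along the tub's x, 12 mm thick along the tub's y, standing from 72 to 98 mm above the table. Origin: middle of its foot, on the tub's axis, 72 mm above the tub's underside; axes parallel to the tub's. Turning it turns the tub on the table.
- tub_label (a point): Middle of the tub's code plate (40 by 30 mm of white card with black upright stripes), on the tub's +x side 59 mm from its axis, 30 mm above its underside; axes as the tub's.
- reader: Code reader: an upright grey block fixed to the table, 56 mm deep (x), 92 mm wide (y), 109 mm high with the button on top, on a dark foot plate of 70 by 104 mm. Origin: under the block's middle, on the table. Its +x points level out of the dark window, toward the tape marks.
- spot (a point): Middle of the four L-shaped pieces of white tape lying flat on the table before the reader, 125 mm in front of the reader's origin, at table height; axes as the reader's. The tape corners enclose a square of 150 mm, sides along the reader's x and y. The tape does not hinder sliding.
- window (a point): Middle of the reader's dark scanning window, 31 mm in front of the reader's origin, 30 mm above the table; axes as the reader's.
- dot_cup: Bystander, loose: white cup with dots, 74 mm across, 116 mm high. Origin: centre of its underside.
- beige_cup: Bystander, loose: plain beige cup, 72 mm across, 100 mm high. Origin: centre of its underside.
- teal_bowl: Bystander, loose: shallow bowl, 144 mm across, 54 mm high. Origin: centre of its underside.
- wood_rib: Bystander, loose: flat oval wooden rib, 64 by 110 mm, 8 mm thick, lying on the table beyond the reader. Origin: centre of its underside.
Mind the look-alikes: they are no part of the job. Leave any turquoise look-alike of the tub alone.

How it is judged:
By the outcome, as a careful person would: the job done as asked, in the order asked, and still so for the second after the job is handed in, with the robot touching nothing.
It also fails if it takes over 58 s, if anything falls off the work surface, if the arm or the gripper's body presses on something with over 40 N, if the wrist force passes 120 N, or if a joint passes its speed limit or range.

## Robot

A 7-joint arm with a two-finger parallel gripper is mounted at the origin on a cart in front of the work surface, level with it; the furniture and walls round the work are solid. World frame = base frame: x ahead of the robot, y to its left, z up, the work surface at z = 0. Lengths are in m, angles in rad, forces in N, time in s.
With the tool pointing down it reaches from about 0.35 to 0.775 m from the base axis. Payload 3.1 kg.
Tool frame: the origin (TCP) lies midway between the tips of the shut fingers; the grasp point (between the pads) lies 19 mm behind it; z points along the fingers, y is the line along which they close (so a half turn about z gives the same grasp; the last joint's range is limited). The gripper opens to 85 mm and grips with 20 to 120 N. Pads are 22 mm wide; open, the fingers measure 114 mm over their backs; the gripper's body (76 mm by 85 mm) begins 54 mm behind the grasp point. The pads swing forward as they close: fully open they stand 13 mm farther back than shut.
Start: joints at [-1.211, 0.311, 0.014, 1.512, -0.004, 1.319, -0.027], TCP at [0.215, 0.506, 0.231] pointing down, gripper open.
Joint ranges: [-2.7, 2.7], [-0.3, 1.91], [-1.27, 1.3], [0.12, 2.57], [-1.44, 4.58], [0.2, 2.03], [-3.05, 3.05]. Speed limits (rad/s): [2.79, 2.79, 3.14, 3.14, 3.14, 3.14, 3.14].

## Interface

Orientations are given as a 3x3 rotation matrix whose columns are the frame's x, y, z axes.
In Python, from cell import status, cams, close_job gives the robot as it stands.
- The arm moves only by the tool drive_tool, never from a script. Its argument "motion" is a list of rows, each an object with "dp": the shift along the tool's x, y, z in mm, a list of three; "dr": the turn, a rotation vector about the tool's x, y, z in rad, a list of three; "claw": the closure, from -1 (fully open) to 1 (shut). In form: [{"dp": [x, y, z], "dr": [wx, wy, wz], "claw": claw}, ...]. A call has 1 to 12 rows; each row shifts and turns the commanded pose from where the row before left it, along the tool's axes as they then stand; what a row does not reach is not made up. A row lasts 1/12 s, in which the tool goes at most 41.7 mm and 7.16 degrees, less where a joint would pass 70% of its speed; a pose out of reach is approached as far as the arm can. A call with a gripper value outside its range is refused whole. The fingers move at their own pace and stop on an object; "force" is the grip in N (left out, the last holds). Time passes only in rows, so rows that do not move let the fingers close. It gives the time, the measured TCP pose, the force, the opening and the grip force at its end, in the units of the state.
- status.sense(): the state, without advancing time (a new reading comes with each control period).
- cams.grab_frame(name): name is "side" or "top" or "wrist"; returns a dict with "color" (400x640x3 uint8, blue, green, red), "vfov" (degrees; the focal length in pixels is half the picture's height over the tangent of half this angle, whatever the lens; pixels are square), "cx", "cy" (the principal point, pixels), "extrinsics" (4x4, takes a point from world to camera coordinates); the wrist camera has in their place "mount" (4x4, takes a point from camera to tool coordinates, whose origin is the TCP and whose axes are the flange's). Camera axes: x right, y down, z forward; pixel columns grow to the right and rows downward; lengths in m; the calibration is good to about 2 mm. A picture is of the moment at which its call begins: read the wrist's pose just before it. There is no depth.
- close_job(): hands the job in; it is judged then, once.
The state is a dict: "clock": time; "joints": joint angles; "qd": joint speeds; "joint_torque": joint torques, N m; "tool_pos": TCP position; "ee_rot": TCP orientation; "contact_force": force on the tool from outside, world axes, zero at the start; "wrist_torque": the same for the moment, N m; "width": finger opening in m; "gripper_force": force on a finger pad.
Only numpy, scipy, OpenCV 4.12 (cv2) and the standard library are available. Lean on these libraries where they do the work, as an engineer would, in place of code of your own. Each camera call takes 0.05 s, during which the arm holds its last target. There are 200 camera calls.

## Working session

There is one attempt and no reset: what is moved stays moved. The work goes in short steps, Python scripts to look and compute and a tool call to move; the robot and the scene stay as the last step left them, time stands still between calls to the robot, and variables do not carry over. Pictures are saved under pics/ and viewed, at most 10 in all, crops included, and the job is handed in when it is done.

Besides the shell and the picture viewer there is one more tool, called by a JSON object that holds its "fn" and its "kwargs". drive_tool: Moves the arm, as the interface text tells. Its arguments: {"type":"object","properties":{"motion":{"type":"array"},"force":{"type":"number"}},"required":["motion"]}

```bash
mkdir -p pics; ls; cat > h.py <<'E'
import numpy as np,cv2,json
from cell import status,cams
def snap(n,f):
    c=cams.grab_frame(n); cv2.imwrite(f'pics/{f}.png',c['color'])
    np.savez(f'pics/{f}.npz',**{k:v for k,v in c.items()}); return c
def ray(f,u,v,z):
    c=np.load(f'pics/{f}.npz'); F=200/np.tan(np.radians(float(c['vfov']))/2)
    E=c['extrinsics']; R,t=E[:3,:3],E[:3,3]
    d=R.T@np.array([(u-c['cx'])/F,(v-c['cy'])/F,1]); o=-R.T@t
    return o+d*(z-o[2])/d[2]
def proj(f,p):
    c=np.load(f'pics/{f}.npz'); F=200/np.tan(np.radians(float(c['vfov']))/2)
    q=c['extrinsics'][:3,:3]@p+c['extrinsics'][:3,3]; return q[:2]/q[2]*F+[c['cx'],c['cy']]
E
python3 - <<'E'
from h import *
s=status.sense(); print({k:np.round(v,3).tolist() for k,v in s.items()})
for n in('top','side'):
    c=snap(n,n+'0'); print(n,c['vfov'],c['cx'],c['cy'],np.round(c['extrinsics'],3).tolist(),[k for k in c])
E
```

```text
pics
{'clock': 0.0, 'joints': [-1.211, 0.312, 0.014, 1.513, -0.004, 1.319, -0.027], 'qd': [-0.0, -0.0, -0.0, 0.001, -0.001, 0.001, -0.0], 'joint_torque': [0.0, -37.99, 0.146, -23.06, 0.012, 0.014, 0.0], 'tool_pos': [0.215, 0.506, 0.23], 'ee_rot': [[-0.92, 0.391, -0.001], [0.391, 0.92, -0.002], [-0.0, -0.002, -1.0]], 'contact_force': [0.334, 0.833, -1.01], 'wrist_torque': [0.012, 0.009, 0.059], 'gripper_force': 0.0, 'width': 0.086}
top 52.4895001441228 319.1903558390032 198.11197223287985 [[0.0, -1.0, 0.011, 0.025], [-0.992, -0.002, -0.129, 0.58], [0.129, -0.011, -0.992, 1.437], [0.0, 0.0, 0.0, 1.0]] ['color', 'vfov', 'cx', 'cy', 'extrinsics']
side 51.51155412822096 313.5518715382236 197.31480420414232 [[0.941, -0.339, -0.006, -0.551], [-0.231, -0.627, -0.744, 0.213], [0.249, 0.701, -0.668, 1.049], [0.0, 0.0, 0.0, 1.0]] ['color', 'vfov', 'cx', 'cy', 'extrinsics']
```

View pics/top0.png

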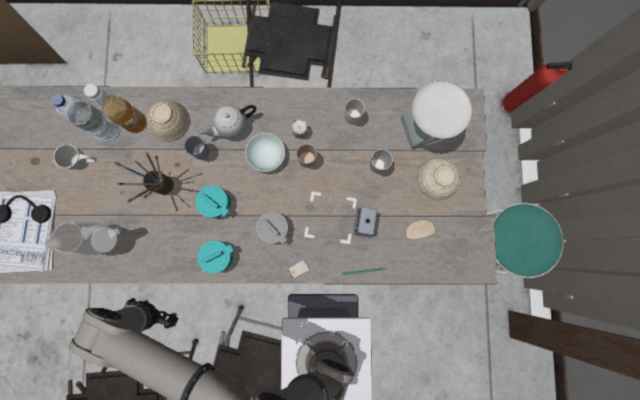

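View pics/side0.png

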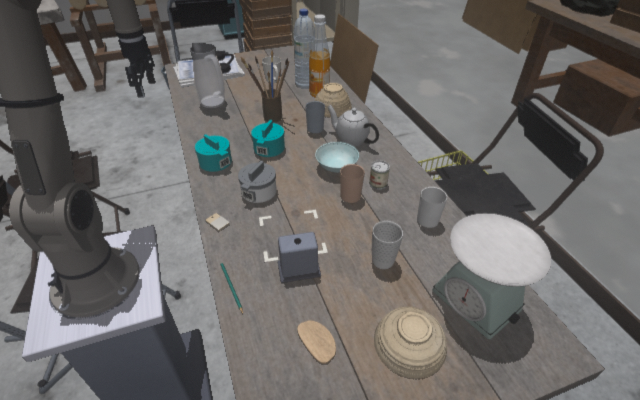

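Top view candidates: the grey-lidded tub at (272,228), and turquoise look-alikes at (212,202) and (215,257). The grey one fits. The tape corners are around (330,218) and the reader is at (367,222).

```bash
python3 - <<'E'
from h import *
a=cv2.imread('pics/top0.png')[180:260,240:390]; cv2.imwrite('pics/top0c.png',cv2.resize(a,None,fx=5.3,fy=5.3,interpolation=cv2.INTER_CUBIC))
a=cv2.imread('pics/side0.png')[150:290,190:350]; cv2.imwrite('pics/side0c.png',cv2.resize(a,None,fx=4,fy=4,interpolation=cv2.INTER_CUBIC))
E
```

```text
(no output)
```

View pics/top0c.png

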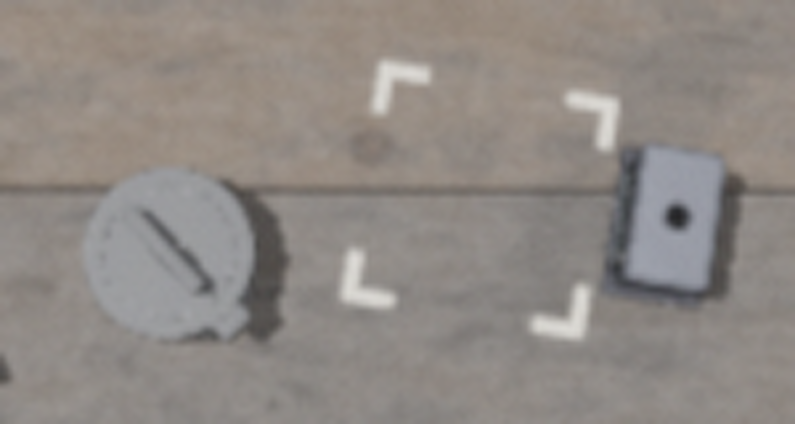

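View pics/side0c.png

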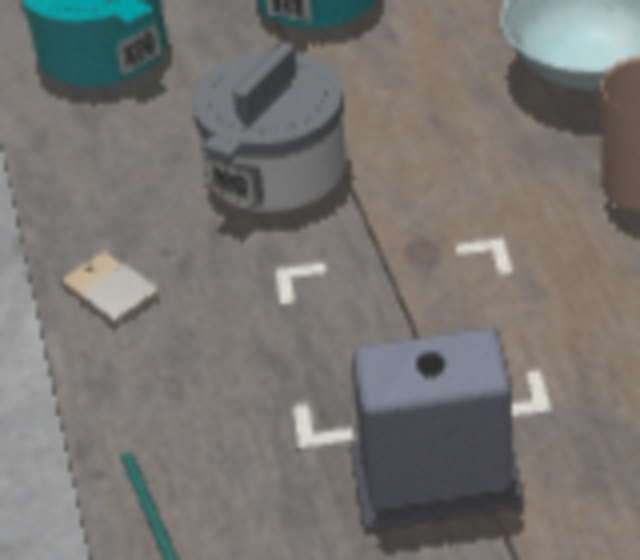

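The crops confirm the target: a grey-lidded white tub with striped plate, lid centre at crop (170,253), lip at (230,322), and bar from (143,208) to (208,290). The tape's outer corners are at (380,60), (620,100), (341,300) and (585,340).

```bash
python3 - <<'E'
from h import *
P=lambda x,y,z:ray('top0',240+x/5.3-.4,180+y/5.3-.4,z)[:2]
c=[P(*p,0) for p in [(380,60),(620,100),(585,340),(341,300)]]
print('corners',np.round(c,4)); print([np.round(np.linalg.norm(c[i]-c[i-1]),4) for i in range(4)])
s=np.mean(c,0); rx=(c[0]+c[3]-c[1]-c[2]); print('spot',s,'reader x ang',np.degrees(np.arctan2(rx[1],rx[0])))
print('button',P(677,217,.105))
t=P(170,253,.07); print('tub',t, 'D',P(85,253,.07)-P(255,253,.07),P(170,167,.07)-P(170,340,.07))
l=P(232,322,.07)-t; print('lip ang',np.degrees(np.arctan2(l[1],l[0])),np.linalg.norm(l))
b=P(210,288,.098)-P(143,208,.098); print('bar ang',np.degrees(np.arctan2(b[1],b[0])),np.linalg.norm(b))
for n,u in dict(bowl=(265,153),brown=(306,156),turq1=(212,202),turq2=(215,257),tag=(299,269),dot=(382,160)).items(): print(n,np.round(ray('top0',*u,.05)[:2],3))
E
```

```text
corners [[ 0.6122  0.0551]
 [ 0.5841 -0.114 ]
 [ 0.4161 -0.0877]
 [ 0.4437  0.0817]]
[np.float64(0.1707), np.float64(0.1714), np.float64(0.17), np.float64(0.1716)]
spot [ 0.51402735 -0.01623168] reader x ang 80.65603681299514
button [ 0.4938285  -0.13928583]
tub [0.47214809 0.19345762] D [-1.01213175e-04  1.12681650e-01] [0.11469905 0.00176176]
lip ang -137.5604485108629 0.061705356622748016
bar ang -139.54684052378377 0.06833166596863387
bowl [0.744 0.224]
brown [0.734 0.074]
turq1 [0.564 0.411]
turq2 [0.369 0.394]
tag [0.327 0.097]
dot [ 0.72  -0.203]
```

{"fn": "drive_tool", "kwargs": {"motion": [{"dp":[-25.2,-8.7,0],"dr":[0,0,0],"claw":-0.4},{"dp":[-25.2,-8.7,0],"dr":[0,0,0],"claw":-0.4},{"dp":[-25.2,-8.7,0],"dr":[0,0,0],"claw":-0.4},{"dp":[-25.2,-8.7,0],"dr":[0,0,0],"claw":-0.4},{"dp":[-25.2,-8.7,0],"dr":[0,0,0],"claw":-0.4},{"dp":[-25.2,-8.7,0],"dr":[0,0,0],"claw":-0.4},{"dp":[-25.2,-8.7,0],"dr":[0,0,0],"claw":-0.4},{"dp":[-25.2,-8.7,0],"dr":[0,0,0],"claw":-0.4},{"dp":[-25.2,-8.7,0],"dr":[0,0,0],"claw":-0.4},{"dp":[-25.2,-8.7,0],"dr":[0,0,0],"claw":-0.4},{"dp":[-25.2,-8.7,0],"dr":[0,0,0],"claw":-0.4},{"dp":[-25.2,-8.7,0],"dr":[0,0,0],"claw":-0.4}]}}

```text
clock: 1.1
tool_pos: [0.453, 0.2907, 0.2308]
ee_rot: [[-0.92, 0.391, -0.001], [0.391, 0.92, -0.001], [0.001, -0.001, -1.0]]
contact_force: [1.0, 0.9, 0.2]
width: 0.0597
gripper_force: 0.0
```

{"fn": "drive_tool", "kwargs": {"motion": [{"dp":[0,0,0],"dr":[0,0,0.108],"claw":-0.4},{"dp":[0,0,0],"dr":[0,0,0.108],"claw":-0.4},{"dp":[0,0,0],"dr":[0,0,0.108],"claw":-0.4},{"dp":[0,0,0],"dr":[0,0,0.108],"claw":-0.4},{"dp":[0,0,0],"dr":[0,0,0.108],"claw":-0.4},{"dp":[0,0,0],"dr":[0,0,0.108],"claw":-0.4},{"dp":[0,0,0],"dr":[0,0,0.108],"claw":-0.4},{"dp":[0,0,0],"dr":[0,0,0.108],"claw":-0.4},{"dp":[0,0,0],"dr":[0,0,0.108],"claw":-0.4},{"dp":[0,0,0],"dr":[0,0,0],"claw":-0.4},{"dp":[0,0,0],"dr":[0,0,0],"claw":-0.4}]}}

```text
clock: 2.02
tool_pos: [0.4522, 0.2918, 0.2308]
ee_rot: [[-0.199, 0.98, -0.001], [0.98, 0.199, -0.001], [-0.001, -0.001, -1.0]]
contact_force: [-0.2, 0.5, -0.3]
width: 0.06
gripper_force: 0.0
```

{"fn": "drive_tool", "kwargs": {"motion": [{"dp":[0,0,24.5],"dr":[0,0,0],"claw":-0.4},{"dp":[0,0,24.5],"dr":[0,0,0],"claw":-0.4},{"dp":[0,0,24.5],"dr":[0,0,0],"claw":-0.4},{"dp":[0,0,24.5],"dr":[0,0,0],"claw":-0.4},{"dp":[0,0,24.5],"dr":[0,0,0],"claw":-0.4},{"dp":[0,0,24.5],"dr":[0,0,0],"claw":-0.4},{"dp":[0,0,24.5],"dr":[0,0,0],"claw":-0.4},{"dp":[0,0,24.5],"dr":[0,0,0],"claw":-0.4},{"dp":[0,0,0],"dr":[0,0,0],"claw":-0.4}]}}

```text
clock: 2.77
tool_pos: [0.4485, 0.2895, 0.0305]
ee_rot: [[-0.198, 0.98, -0.009], [0.98, 0.198, -0.006], [-0.004, -0.01, -1.0]]
contact_force: [-1.5, -0.6, -0.6]
width: 0.0595
gripper_force: 0.0
```

{"fn": "drive_tool", "kwargs": {"motion": [{"dp":[-8,0,0],"dr":[0,0,0],"claw":-0.4},{"dp":[-8,0,0],"dr":[0,0,0],"claw":-0.4},{"dp":[-8,0,0],"dr":[0,0,0],"claw":-0.4},{"dp":[-8,0,0],"dr":[0,0,0],"claw":-0.4},{"dp":[-6,0,0],"dr":[0,0,0],"claw":-0.4},{"dp":[-6,0,0],"dr":[0,0,0],"claw":-0.4},{"dp":[-6,0,0],"dr":[0,0,0],"claw":-0.4},{"dp":[-6,0,0],"dr":[0,0,0],"claw":-0.4},{"dp":[-6,0,0],"dr":[0,0,0],"claw":-0.4},{"dp":[-6,0,0],"dr":[0,0,0],"claw":-0.4}]}}

```text
clock: 3.6
tool_pos: [0.4661, 0.2292, 0.0367]
ee_rot: [[-0.198, 0.98, 0.002], [0.98, 0.198, 0.006], [0.006, 0.003, -1.0]]
contact_force: [-1.6, 6.2, 2.2]
width: 0.0598
gripper_force: 3.1
```

```bash
python3 - <<'E'
from h import *
c=snap('top','top1');d=snap('side','side1')
r=lambda a:cv2.resize(a,(400,400),interpolation=cv2.INTER_CUBIC)
cv2.imwrite('pics/m1.png',np.hstack([r(c['color'][170:270,240:340]),r(d['color'][130:270,200:340])]))
print(status.sense()['contact_force'])
E
```

```text
[-1.16660998  4.39521607  3.2112829 ]
```

View pics/m1.png

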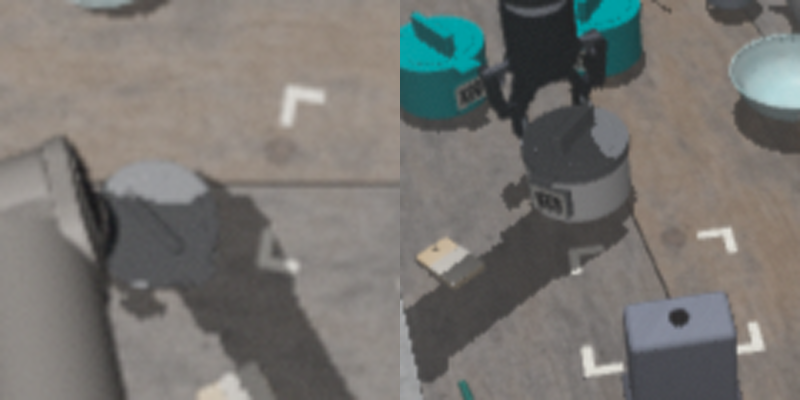

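Image shows the pusher cradling the tub, upright and unrotated. I'll keep pushing.

{"fn": "drive_tool", "kwargs": {"motion": [{"dp":[-7,0,0],"dr":[0,0,0],"claw":-0.4},{"dp":[-7,0,0],"dr":[0,0,0],"claw":-0.4},{"dp":[-7,0,0],"dr":[0,0,0],"claw":-0.4},{"dp":[-7,0,0],"dr":[0,0,0],"claw":-0.4},{"dp":[-7,0,0],"dr":[0,0,0],"claw":-0.4},{"dp":[-7,0,0],"dr":[0,0,0],"claw":-0.4},{"dp":[-7,0,0],"dr":[0,0,0],"claw":-0.4},{"dp":[-7,0,0],"dr":[0,0,0],"claw":-0.4},{"dp":[-7,0,0],"dr":[0,0,0],"claw":-0.4},{"dp":[-7,0,0],"dr":[0,0,0],"claw":-0.4},{"dp":[-7,0,0],"dr":[0,0,0],"claw":-0.4},{"dp":[-7,0,0],"dr":[0,0,0],"claw":-0.4}]}}

```text
clock: 4.7
tool_pos: [0.4827, 0.1469, 0.0365]
ee_rot: [[-0.199, 0.98, 0.002], [0.98, 0.199, 0.006], [0.005, 0.003, -1.0]]
contact_force: [-2.0, 8.2, 4.2]
width: 0.06
gripper_force: 4.0
```

{"fn": "drive_tool", "kwargs": {"motion": [{"dp":[-7,0,0],"dr":[0,0,0],"claw":-0.4},{"dp":[-7,0,0],"dr":[0,0,0],"claw":-0.4},{"dp":[-7,0,0],"dr":[0,0,0],"claw":-0.4},{"dp":[-7,0,0],"dr":[0,0,0],"claw":-0.4},{"dp":[-7,0,0],"dr":[0,0,0],"claw":-0.4},{"dp":[-7,0,0],"dr":[0,0,0],"claw":-0.4},{"dp":[-7,0,0],"dr":[0,0,0],"claw":-0.4},{"dp":[-5,0,0],"dr":[0,0,0],"claw":-0.4},{"dp":[-3,0,0],"dr":[0,0,0],"claw":-0.4},{"dp":[0,0,0],"dr":[0,0,0],"claw":-0.4},{"dp":[0,0,0],"dr":[0,0,0],"claw":-0.4},{"dp":[0,0,0],"dr":[0,0,0],"claw":-0.4}]}}

```text
clock: 5.7
tool_pos: [0.4941, 0.0899, 0.0364]
ee_rot: [[-0.198, 0.98, 0.002], [0.98, 0.198, 0.004], [0.003, 0.002, -1.0]]
contact_force: [-0.5, 5.3, 5.2]
width: 0.0597
gripper_force: 3.1
```

```bash
python3 - <<'E'
from h import *
c=snap('top','top2');d=snap('side','side2')
r=lambda a:cv2.resize(a,(400,400),interpolation=cv2.INTER_CUBIC)
cv2.imwrite('pics/m2.png',np.hstack([r(c['color'][170:270,280:380]),r(d['color'][170:290,210:330])]))
s=status.sense();print(s['contact_force'],s['tool_pos'])
t=s['tool_pos'][:2]+.0595*-s['ee_rot'][:2,0]; print('tub est',t)
E
```

```text
[0.11940091 5.37564605 5.23498599] [0.49407735 0.08987745 0.03641853]
tub est [0.50586827 0.03155779]
```

View pics/m2.png

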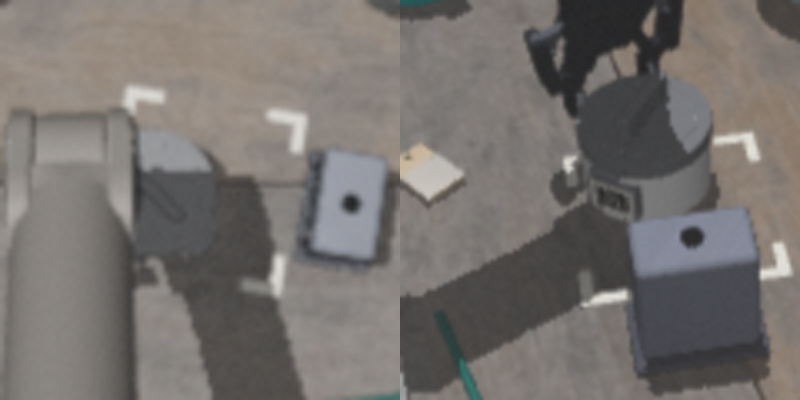

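The tub is still upright and partly inside the marks. In the top crop its right edge is at (216,192), spanning rows 128–256.

```bash
python3 - <<'E'
from h import *
P=lambda x,y,z:ray('top2',280+x/4-.4,170+y/4-.4,z)[:2]
print(P(216,192,.07)+[0,.057],P(180,128,.07),P(180,256,.07))
b=P(184,218,.098)-P(144,172,.098);print(np.degrees(np.arctan2(b[1],b[0])), (P(184,218,.098)+P(144,172,.098))/2)
s=np.array([.514,-.0162]);e=np.array([.5059,.0316]);print('remaining',(s-e)@[.98,.198]*1000,(s-e)@[.198,-.98]*1000)
E
```

```text
[0.50672054 0.0323999 ] [0.56363046 0.00713144] [0.45031473 0.00729689]
-139.02069553705428 [0.50181297 0.021786  ]
remaining -1.526400000000006 48.44780000000001
```

Estimates agree: about 48.5 mm remains, with −1.5 mm lateral. The yaw is unchanged.

{"fn": "drive_tool", "kwargs": {"motion": [{"dp":[-6,0,0],"dr":[0,0,0],"claw":-0.4},{"dp":[-6,-0.3,0],"dr":[0,0,0],"claw":-0.4},{"dp":[-6,-0.3,0],"dr":[0,0,0],"claw":-0.4},{"dp":[-6,-0.3,0],"dr":[0,0,0],"claw":-0.4},{"dp":[-6,-0.3,0],"dr":[0,0,0],"claw":-0.4},{"dp":[-6,-0.3,0],"dr":[0,0,0],"claw":-0.4},{"dp":[-5,0,0],"dr":[0,0,0],"claw":-0.4},{"dp":[-4,0,0],"dr":[0,0,0],"claw":-0.4},{"dp":[-2,0,0],"dr":[0,0,0],"claw":-0.4},{"dp":[-1,0,0],"dr":[0,0,0],"claw":-0.4},{"dp":[0,0,0],"dr":[0,0,0],"claw":-0.4},{"dp":[0,0,0],"dr":[0,0,0],"claw":-0.4}]}}

```text
clock: 6.8
tool_pos: [0.5017, 0.0438, 0.0364]
ee_rot: [[-0.199, 0.98, 0.001], [0.98, 0.199, 0.005], [0.005, 0.002, -1.0]]
contact_force: [-1.0, 7.7, 6.3]
width: 0.0599
gripper_force: 4.0
```

{"fn": "drive_tool", "kwargs": {"motion": [{"dp":[0,0,0],"dr":[0,0,0],"claw":-0.4},{"dp":[0,0,0],"dr":[0,0,0],"claw":-0.4},{"dp":[0,0,0],"dr":[0,0,0],"claw":-0.4}]}}

```text
clock: 7.05
tool_pos: [0.5017, 0.0438, 0.0364]
ee_rot: [[-0.199, 0.98, 0.001], [0.98, 0.199, 0.005], [0.005, 0.002, -1.0]]
contact_force: [-1.3, 7.6, 6.0]
width: 0.0599
gripper_force: 4.0
```

{"fn": "drive_tool", "kwargs": {"motion": [{"dp":[-1,0,0],"dr":[0,0,0],"claw":-0.4},{"dp":[-1,0,0],"dr":[0,0,0],"claw":-0.4},{"dp":[0,0,0],"dr":[0,0,0],"claw":-0.4},{"dp":[5,0,0],"dr":[0,0,0],"claw":-0.4},{"dp":[15,0,0],"dr":[0,0,0],"claw":-0.4},{"dp":[20,0,0],"dr":[0,0,0],"claw":-0.4},{"dp":[20,0,-15],"dr":[0,0,0],"claw":-0.4},{"dp":[20,0,-30],"dr":[0,0,0],"claw":-0.4},{"dp":[20,0,-35],"dr":[0,0,0],"claw":-0.4},{"dp":[20,0,-35],"dr":[0,0,0],"claw":-0.4},{"dp":[20,0,-20],"dr":[0,0,0],"claw":-0.4},{"dp":[0,0,0],"dr":[0,0,0],"claw":-0.4}]}}

```text
clock: 8.05
tool_pos: [0.4767, 0.1806, 0.1753]
ee_rot: [[-0.202, 0.979, 0.009], [0.979, 0.202, 0.007], [0.005, 0.01, -1.0]]
contact_force: [0.6, 1.3, -0.9]
width: 0.0596
gripper_force: 0.0
```

```bash
python3 - <<'E'
from h import *
c=snap('top','top3')
cv2.imwrite('pics/m3.png',cv2.resize(c['color'][180:260,290:390],None,fx=7,fy=7,interpolation=cv2.INTER_CUBIC))
E
```

```text
(no output)
```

View pics/m3.png

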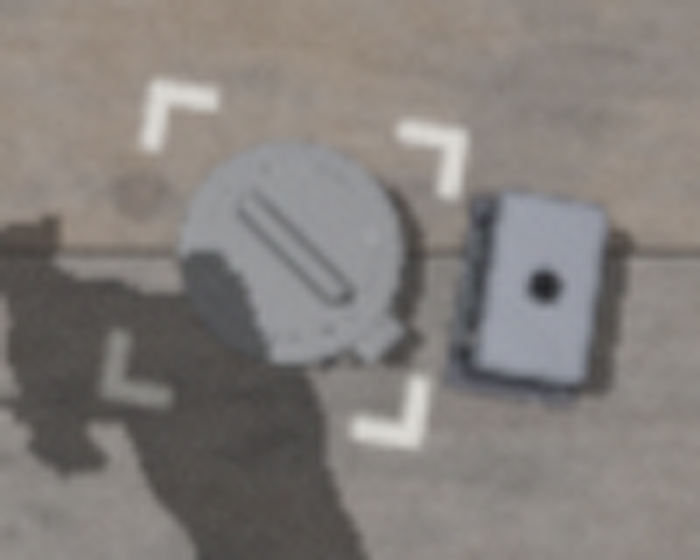

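Tub stands within the four corners: lid centre (293,252), lip (385,338), and bar from (240,200) to (350,298).

```bash
python3 - <<'E'
from h import *
P=lambda x,y,z:ray('top3',290+x/7-.4,180+y/7-.4,z)[:2]
c=[P(*p,0) for p in [(152,79),(469,130),(422,447),(100,396)]]; print('spot',np.mean(c,0))
t=P(293,252,.07);print('tub',t)
l=P(387,339,.07)-t;print(np.degrees(np.arctan2(l[1],l[0])))
b=P(350,300,.098)-P(242,196,.098);print(np.degrees(np.arctan2(b[1],b[0])),(P(350,300,.098)+P(242,196,.098))/2, np.linalg.norm(b))
E
```

```text
spot [ 0.51463762 -0.01613601]
tub [ 0.51379964 -0.01704958]
-132.91329065459075
-134.06102674581925 [ 0.51341961 -0.01732734] 0.07421174003950898
```

{"fn": "drive_tool", "kwargs": {"motion": [{"dp":[-20.1,-0.4,0],"dr":[0,0,0],"claw":-0.4},{"dp":[-20.1,-0.4,0],"dr":[0,0,0],"claw":-0.4},{"dp":[-20.1,-0.4,0],"dr":[0,0,0],"claw":-0.4},{"dp":[-20.1,-0.4,0],"dr":[0,0,0],"claw":-0.4},{"dp":[-20.1,-0.4,0],"dr":[0,0,0],"claw":-0.4},{"dp":[-20.1,-0.4,0],"dr":[0,0,0],"claw":-0.4},{"dp":[-20.1,-0.4,0],"dr":[0,0,0],"claw":-0.4},{"dp":[-20.1,-0.4,0],"dr":[0,0,0],"claw":-0.4},{"dp":[-20.1,-0.4,0],"dr":[0,0,0],"claw":-0.4},{"dp":[-20.1,-0.4,0],"dr":[0,0,0],"claw":-0.4}]}}

```text
clock: 8.93
tool_pos: [0.508, -0.0266, 0.1684]
ee_rot: [[-0.193, 0.981, -0.004], [0.981, 0.193, -0.002], [-0.001, -0.004, -1.0]]
contact_force: [-0.2, -0.2, -0.5]
width: 0.0598
gripper_force: 0.0
```

{"fn": "drive_tool", "kwargs": {"motion": [{"dp":[0,0,0],"dr":[0,0,0.11],"claw":-0.4},{"dp":[0,0,0],"dr":[0,0,0.11],"claw":-0.4},{"dp":[0,0,0],"dr":[0,0,0.11],"claw":-0.4},{"dp":[0,0,0],"dr":[0,0,0.11],"claw":-0.4},{"dp":[0,0,0],"dr":[0,0,0.11],"claw":-0.4},{"dp":[0,0,0],"dr":[0,0,0.11],"claw":-0.4},{"dp":[0,0,0],"dr":[0,0,0.11],"claw":-0.4},{"dp":[0,0,0],"dr":[0,0,0.11],"claw":-0.4},{"dp":[0,0,0],"dr":[0,0,0.11],"claw":-0.4},{"dp":[0,0,0],"dr":[0,0,0],"claw":-0.4},{"dp":[0,0,0],"dr":[0,0,0],"claw":-0.4}]}}

```text
clock: 9.85
tool_pos: [0.5085, -0.0247, 0.169]
ee_rot: [[0.712, 0.702, -0.003], [0.702, -0.712, -0.002], [-0.003, -0.001, -1.0]]
contact_force: [0.0, -0.6, -0.7]
width: 0.0595
gripper_force: 0.0
```

```bash
python3 - <<'E'
from h import *
s=status.sense();R=s['ee_rot'];p=s['tool_pos'];print(p,s['joints'],np.degrees(np.arctan2(R[1,0],R[0,0])))
print(R.T@(np.array([.5137,-.0171,.078])-p)*1000)
c=cams.grab_frame('wrist');cv2.imwrite('pics/w1.png',c['color'])
F=200/np.tan(np.radians(c['vfov'])/2);M=np.linalg.inv(c['mount'])
for yaw in(-135,-138.5):   # predicted bar ends, tub centre
    for r in(-.035,0,.035):
        w=np.array([.5137+r*np.cos(np.radians(yaw)),-.0171+r*np.sin(np.radians(yaw)),.098])
        q=M@np.r_[R.T@(w-p),1];print(yaw,r,np.round(q[:2]/q[2]*F+[c['cx'],c['cy']]))
E
```

```text
[ 0.50845497 -0.02472669  0.16897437] [-0.49917967  0.31175576  0.64715745  1.73670014 -0.20055114  1.16353789
 -0.5871796 ] 44.59672859422638
[ 9.3958483  -1.6613569  90.94488022]
-135 -0.035 [318. 155.]
-135 0 [319. 200.]
-135 0.035 [319. 241.]
-138.5 -0.035 [321. 155.]
-138.5 0 [319. 200.]
-138.5 0.035 [317. 241.]
```

View pics/w1.png

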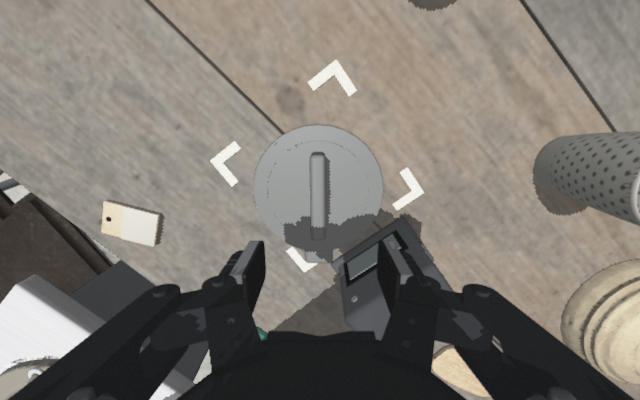

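The wrist view shows the bar at (318,153)–(318,239), exactly as predicted for yaw −135°. Descending onto it.

{"fn": "drive_tool", "kwargs": {"motion": [{"dp":[4.7,-0.8,10],"dr":[0,0,0],"claw":-0.4},{"dp":[4.7,-0.9,15],"dr":[0,0,0],"claw":-0.4},{"dp":[0,0,15],"dr":[0,0,0],"claw":-0.4},{"dp":[0,0,15],"dr":[0,0,0],"claw":-0.4},{"dp":[0,0,13],"dr":[0,0,0],"claw":-0.4},{"dp":[0,0,10],"dr":[0,0,0],"claw":-0.4},{"dp":[0,0,8],"dr":[0,0,0],"claw":-0.4},{"dp":[0,0,3],"dr":[0,0,0],"claw":-0.4},{"dp":[0,0,0],"dr":[0,0,0],"claw":-0.4},{"dp":[0,0,0],"dr":[0,0,0],"claw":-0.4},{"dp":[0,0,0],"dr":[0,0,0],"claw":-0.4}]}}

```text
clock: 10.82
tool_pos: [0.5161, -0.0153, 0.082]
ee_rot: [[0.712, 0.702, 0.002], [0.702, -0.712, 0.0], [0.001, 0.001, -1.0]]
contact_force: [-0.2, -0.6, 0.1]
width: 0.0599
gripper_force: 0.0
```

{"fn": "drive_tool", "kwargs": {"motion": [{"dp":[-2.8,-0.4,2],"dr":[0,0,0],"claw":-0.4},{"dp":[0,0,0],"dr":[0,0,0],"claw":0.2},{"dp":[0,0,0],"dr":[0,0,0],"claw":0.5},{"dp":[0,0,0],"dr":[0,0,0],"claw":1},{"dp":[0,0,0],"dr":[0,0,0],"claw":1},{"dp":[0,0,0],"dr":[0,0,0],"claw":1},{"dp":[0,0,0],"dr":[0,0,0],"claw":1},{"dp":[0,0,0],"dr":[0,0,0],"claw":1},{"dp":[0,0,0],"dr":[0,0,0],"claw":1},{"dp":[0,0,0],"dr":[0,0,0],"claw":1}], "force": 30}}

```text
clock: 11.65
tool_pos: [0.513, -0.0166, 0.0795]
ee_rot: [[0.712, 0.702, -0.0], [0.702, -0.712, 0.001], [0.0, -0.0, -1.0]]
contact_force: [-0.9, 1.0, 4.3]
width: 0.0116
gripper_force: 33.8
```

{"fn": "drive_tool", "kwargs": {"motion": [{"dp":[0,0,0],"dr":[0,0,-0.06],"claw":1},{"dp":[0,0,0],"dr":[0,0,-0.06],"claw":1},{"dp":[0,0,0],"dr":[0,0,-0.06],"claw":1},{"dp":[0,0,0],"dr":[0,0,-0.06],"claw":1},{"dp":[0,0,0],"dr":[0,0,-0.06],"claw":1},{"dp":[0,0,0],"dr":[0,0,-0.06],"claw":1},{"dp":[0,0,0],"dr":[0,0,-0.06],"claw":1},{"dp":[0,0,0],"dr":[0,0,-0.06],"claw":1},{"dp":[0,0,0],"dr":[0,0,-0.06],"claw":1},{"dp":[0,0,0],"dr":[0,0,-0.06],"claw":1},{"dp":[0,0,0],"dr":[0,0,-0.03],"claw":1},{"dp":[0,0,0],"dr":[0,0,0],"claw":1}]}}

```text
clock: 12.65
tool_pos: [0.5138, -0.0174, 0.0795]
ee_rot: [[0.163, 0.987, 0.002], [0.987, -0.163, -0.0], [-0.0, 0.002, -1.0]]
contact_force: [0.8, -0.4, 2.0]
width: 0.011
gripper_force: 33.5
```

{"fn": "drive_tool", "kwargs": {"motion": [{"dp":[0,0,0],"dr":[0,0,0],"claw":1},{"dp":[0,0,0],"dr":[0,0,0],"claw":1},{"dp":[0,0,0],"dr":[0,0,0],"claw":1}]}}

```text
clock: 12.9
tool_pos: [0.5138, -0.0174, 0.0795]
ee_rot: [[0.163, 0.987, 0.002], [0.987, -0.163, -0.001], [-0.001, 0.002, -1.0]]
contact_force: [0.3, -1.0, 2.5]
width: 0.0109
gripper_force: 33.5
```

Yaw 80.6°, which is on target. Releasing, rising and moving aside.

{"fn": "drive_tool", "kwargs": {"motion": [{"dp":[0,0,0],"dr":[0,0,0],"claw":0.3},{"dp":[0,0,0],"dr":[0,0,0],"claw":0},{"dp":[0,0,0],"dr":[0,0,0],"claw":-0.4},{"dp":[0,0,0],"dr":[0,0,0],"claw":-0.4},{"dp":[0,0,0],"dr":[0,0,0],"claw":-0.4},{"dp":[0,0,-10],"dr":[0,0,0],"claw":-0.4},{"dp":[0,0,-20],"dr":[0,0,0],"claw":-0.4},{"dp":[0,0,-30],"dr":[0,0,0],"claw":-0.4},{"dp":[0,0,-30],"dr":[0,0,0],"claw":-0.4},{"dp":[0,0,-20],"dr":[0,0,0],"claw":-0.4}]}}

```text
clock: 13.73
tool_pos: [0.5142, -0.0172, 0.1929]
ee_rot: [[0.163, 0.987, 0.004], [0.987, -0.163, 0.0], [0.001, 0.004, -1.0]]
contact_force: [-0.0, -0.3, 0.8]
width: 0.0596
gripper_force: 0.0
```

{"fn": "drive_tool", "kwargs": {"motion": [{"dp":[20,0,0],"dr":[0,0,0],"claw":-0.4},{"dp":[25,0,0],"dr":[0,0,0],"claw":-0.4},{"dp":[25,0,0],"dr":[0,0,0],"claw":-0.4},{"dp":[25,0,0],"dr":[0,0,0],"claw":-0.4},{"dp":[25,0,0],"dr":[0,0,0],"claw":-0.4},{"dp":[25,0,0],"dr":[0,0,0],"claw":-0.4},{"dp":[25,0,0],"dr":[0,0,0],"claw":-0.4},{"dp":[20,0,0],"dr":[0,0,0],"claw":-0.4},{"dp":[10,0,0],"dr":[0,0,0],"claw":-0.4},{"dp":[0,0,0],"dr":[0,0,0],"claw":-0.4}]}}

```text
clock: 14.57
tool_pos: [0.5452, 0.184, 0.1895]
ee_rot: [[0.157, 0.988, 0.0], [0.988, -0.157, 0.002], [0.002, -0.0, -1.0]]
contact_force: [0.0, 0.5, -0.1]
width: 0.0599
gripper_force: 0.0
```

```bash
python3 - <<'E'
from h import *
c=snap('top','top4')
cv2.imwrite('pics/m4.png',cv2.resize(c['color'][180:260,290:390],None,fx=7,fy=7,interpolation=cv2.INTER_CUBIC))
E
```

```text
(no output)
```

View pics/m4.png

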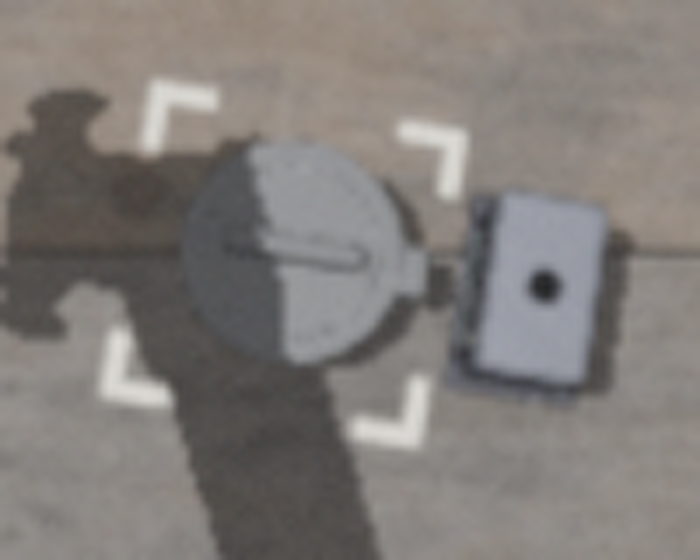

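Top view: tub is centred and its lip points at the reader, but the bar slope looks slightly less than the tape's (about 6–7° against 9°). I'll check from close by with the wrist camera.

{"fn": "drive_tool", "kwargs": {"motion": [{"dp":[-25,0,0],"dr":[0,0,0],"claw":-0.4},{"dp":[-25,0,0],"dr":[0,0,0],"claw":-0.4},{"dp":[-25,0,0],"dr":[0,0,0],"claw":-0.4},{"dp":[-25,0,0],"dr":[0,0,0],"claw":-0.4},{"dp":[-25,0,0],"dr":[0,0,0],"claw":-0.4},{"dp":[-25,0,0],"dr":[0,0,0],"claw":-0.4},{"dp":[-25,0,0],"dr":[0,0,0],"claw":-0.4},{"dp":[-15,0,0],"dr":[0,0,0],"claw":-0.4},{"dp":[0,0,0],"dr":[0,0,0],"claw":-0.4},{"dp":[0,0,0],"dr":[0,0,0],"claw":-0.4}]}}

```text
clock: 15.45
tool_pos: [0.514, -0.0098, 0.1898]
ee_rot: [[0.168, 0.986, 0.0], [0.986, -0.168, -0.0], [-0.0, 0.0, -1.0]]
contact_force: [0.4, 0.8, -0.1]
width: 0.06
gripper_force: 0.0
```

```bash
python3 - <<'E'
from h import *
s=status.sense();c=cams.grab_frame('wrist')
T=np.eye(4);T[:3,:3]=s['ee_rot'];T[:3,3]=s['tool_pos'];E=np.linalg.inv(T@c['mount'])
np.savez('pics/w2.npz',vfov=c['vfov'],cx=c['cx'],cy=c['cy'],extrinsics=E);cv2.imwrite('pics/w2.png',c['color'])
cv2.imwrite('pics/w2c.png',cv2.resize(c['color'][70:270,190:450],None,fx=3,fy=3,interpolation=cv2.INTER_CUBIC));print(s['tool_pos'])
E
```

```text
[ 0.51404367 -0.00980317  0.18978867]
```

View pics/w2c.png

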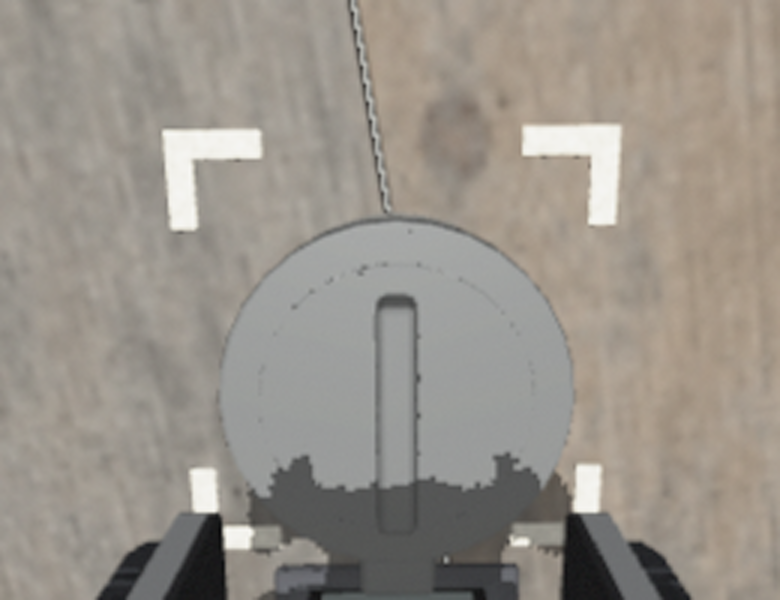

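Close up, the bar runs (396,298)→(398,530) and the top tape edge runs (162,130)→(621,124). The lip points at the reader.

```bash
python3 - <<'E'
from h import *
P=lambda x,y,z:ray('w2',190+x/3-.33,70+y/3-.33,z)[:2]
A=lambda v:np.degrees(np.arctan2(v[1],v[0]))
print('bar',A(P(396,300,.098)-P(397.5,528,.098)),'tape perp',A(P(162,130,0)-P(621,124.5,0))-90,'tape side L',A(P(162,130,0)-P(225,548,0)),'R',A(P(621,124,0)-P(571,546,0)))
print('bar mid',(P(396,300,.098)+P(397.5,530,.098))/2,'lid',P(396,386,.07),'tape back mid',(P(162,130,0)+P(621,124,0))/2, P(162,130,0),P(621,124,0),'Tape front',P(225,548,0),P(571,546,0))
E
```

```text
bar 80.73775839381192 tape perp 80.97022936696087 tape side L 85.12686761973866 R 77.35107842462853
bar mid [ 0.51357692 -0.01447289] lid [ 0.51381222 -0.01200299] tape back mid [0.52574221 0.06826023] [0.4412827  0.08159247] [0.61020172 0.05492799] Tape front [ 0.42674731 -0.08889489] [ 0.5725741  -0.11273572]
```

The bar is at 80.7° against 81.0° for the tape, and centred within about 2 mm. The gripper is clear of everything.

```bash
python3 -c "
from cell import close_job
print(close_job())"
```

```text
the job is handed in; nothing more can be done
None
```

The tub stands centred inside the tape marks to within about 2 mm, its code plate facing the reader's window to within about 0.3°, and the job was handed in at about 15.5 s on the robot's clock, with the gripper clear of everything.

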